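Sort the blocked lenses and dock the chuck adapter

TASK

Clear the optician's bench: put each blocked lens into the tray of the same colour as its block, lying flat on the tray's floor with the block up, and put the keyed chuck adapter into its dock, turned so that its green key enters the green notch and it sits fully home and upright. The order is free; set things down rather than dropping them, and leave the folded spectacles where they stand.

Things in the scene. Friction and masses are not known exactly. Their poses are not given: they have to be found in the camera images.
- lens_blue: loose blocked spectacle lens: a clear glass disc 60 mm across and 6 mm thick lying flat, with a blue round block on top by which it is picked up (22 mm across, upright, from 6 to 36 mm above the underside; a thin white pad 26 mm across, 3 mm thick, is only seen at its foot). About 50 g. Origin: centre of the disc's underside, z up; its yaw does not matter
- tray_blue: fixed shallow square blue tray, 104 x 104 mm outside, 96 x 96 mm inside, 14 mm high in all, walls 4 mm thick, inner floor 4 mm above the bench. Origin: centre of the underside, on the bench; x and y along its sides
- lens_yellow: loose blocked spectacle lens: a clear glass disc 60 mm across and 6 mm thick lying flat, with a yellow round block on top by which it is picked up (22 mm across, upright, from 6 to 36 mm above the underside; a thin white pad 26 mm across, 3 mm thick, is only seen at its foot). About 50 g. Origin: centre of the disc's underside, z up; its yaw does not matter
- tray_yellow: fixed shallow square yellow tray, 104 x 104 mm outside, 96 x 96 mm inside, 14 mm high in all, walls 4 mm thick, inner floor 4 mm above the bench. Origin: centre of the underside, on the bench; x and y along its sides
- lens_red: loose blocked spectacle lens: a clear glass disc 60 mm across and 6 mm thick lying flat, with a red round block on top by which it is picked up (22 mm across, upright, from 6 to 36 mm above the underside; a thin white pad 26 mm across, 3 mm thick, is only seen at its foot). About 50 g. Origin: centre of the disc's underside, z up; its yaw does not matter
- tray_red: fixed shallow square red tray, 104 x 104 mm outside, 96 x 96 mm inside, 14 mm high in all, walls 4 mm thick, inner floor 4 mm above the bench. Origin: centre of the underside, on the bench; x and y along its sides
- adapter: loose upright chuck adapter, 50 mm tall, 70 g: round grey foot 28 mm across, 16 mm high, with a green key 7 mm wide reaching 22 mm from the axis along +x, over the foot's full height; above it an aluminium grip bar 30 mm (x) by 14 mm (y), 16 to 50 mm above the underside, green mark on top at the key's end. Origin: centre of underside. Yaw 0: key to world +x; starts within 63 degrees of that
- dock: fixed dock: grey plate 84 x 84 x 4 mm with a dark collar, top 18 mm above the bench. Its round well, 34 mm across, floor 4 mm above the bench, has a notch 13 mm wide, open outward along the dock's +x (within 23 degrees of world +x), green floor, for the key. Origin: under the well's centre, on the bench. Seated, the adapter's underside is 4 mm above it; mismatched, the key rides on the collar at 18 mm
- spectacles: finished pair of dark-framed spectacles, folded, standing on the rims among the things: 136 mm long along y, about 36 mm deep along x (from -10 to +26 mm), 42 mm tall, loose and light (40 g); to be left alone. Origin: underside, mid-length, below the front rims

How it is judged:
By the outcome, as a careful person would: the job done as asked, in the order asked, and still so for the second after the job is handed in, with the robot touching nothing.
It also fails if it takes over 109 s, if anything falls off the work surface, if the arm or the gripper's body presses on something with over 40 N, if the wrist force passes 120 N, or if a joint passes its speed limit or range.

ROBOT

A 6-joint arm with a two-finger parallel gripper is mounted at the origin on the work surface. World frame = base frame: x ahead of the robot, y to its left, z up, the work surface at z = 0. Lengths are in m, angles in rad, forces in N, time in s.
With the tool pointing down it reaches from about 0.35 to 0.775 m from the base axis. Payload 7.3 kg.
Tool frame: the origin (TCP) lies at the very end of the fingers, on their centre line; the grasp point (between the pads) lies 19 mm behind it (robot.pinch_z is the distance from the TCP to the grasp point, in m); z points along the fingers, y is the line along which they close (so a half turn about z gives the same grasp; the last joint's range is limited). The gripper opens to 92 mm and grips with 3 to 60 N. Pads are 19 mm wide; open, the fingers measure 130 mm over their backs; the gripper's body (75 mm by 190 mm) begins 47 mm behind the grasp point.
Start: joints at [1.109, 0.342, 1.524, -0, 1.275, -0.146], TCP at [0.163, 0.499, 0.227] pointing down, gripper open.
Joint ranges: [-2.53, 2.53], [-0.77, 2.02], [0.04, 2.7], [-1, 4.14], [0.28, 2.66], [-3.11, 3.11]. Speed limits (rad/s): [2.57, 2.57, 3.14, 3.14, 3.14, 3.14].

INTERFACE

Orientations are given as [roll, pitch, yaw] about the fixed x, y, z axes, in that order (R = Rz(yaw) Ry(pitch) Rx(roll)).
In Python, from cell import robot gives the robot as it stands.
- The arm moves only by the tool move_arm, never from a script. Its argument "motion" is a list of rows, each a list of 6 numbers: the shift along the tool's x, y, z in units of 0.1 m (1.0 is 0.1 m), then the turn, a rotation vector about the tool's x, y, z in units of pi rad (1.0 is pi rad). In form: [[dx, dy, dz, rx, ry, rz], ...]. A call has 1 to 12 rows; each row is the pose to reach, as a shift and turn from the pose commanded when the call began, along the tool's axes at that moment, turning the shorter way round; what a row does not reach only later rows make up. A row lasts 1/8 s, in which the tool goes at most 62.5 mm and 10.7 degrees, less where a joint would pass 70% of its speed; a pose out of reach is approached as far as the arm can. A call with a number of a shift or a turn outside -1 to 1 is refused whole. A call with a gripper value outside its range is refused whole. "fingers" is the opening, from -1 (shut) to 1 (fully open), set as the call begins (left out, the last holds). The fingers move at their own pace and stop on an object; "newtons" is the grip in N (left out, the last holds). Time passes only in rows, so rows that repeat a pose let the fingers close. It gives the time, the measured TCP pose, the force, the opening and the grip force at its end, in the units of the state.
- robot.observe(): the state, without advancing time (a new reading comes with each control period).
- robot.read_camera(name): name is "scene" or "top"; returns a dict with "image" (480x640x3 uint8, red, green, blue), "range_z" (480x640 float32, m along the optical axis (not along the pixel's ray), 0 where there is no reading), "vfov" (degrees; the focal length in pixels is half the picture's height over the tangent of half this angle, whatever the lens; pixels are square), "cx", "cy" (the principal point, pixels), "extrinsics" (4x4, takes a point from camera to world coordinates). Camera axes: x right, y up, looking along -z (the intrinsics and any distortion apply to the point x, -y, -z); pixel columns grow to the right and rows downward; lengths in m; the calibration is good to about 2 mm. A picture is of the moment at which its call begins.
- robot.hand_in(): hands the job in; it is judged then, once.
The state is a dict: "time": time; "qpos": joint angles; "qvel": joint speeds; "joint_efforts": joint torques, N m; "tool_pos": TCP position; "tool_rot": TCP orientation; "contact_force": force on the tool from outside, world axes, zero at the start; "torque": the same for the moment, N m; "opening": finger opening in m; "grip_force": force on a finger pad.
Only numpy, scipy, OpenCV 4.12 (cv2) and the standard library are available. Lean on these libraries where they do the work, as an engineer would, in place of code of your own. Each camera call takes 0.05 s, during which the arm holds its last target. There are 200 camera calls.

## Working session

There is one attempt and no reset: what is moved stays moved. The work goes in short steps, Python scripts to look and compute and a tool call to move; the robot and the scene stay as the last step left them, time stands still between calls to the robot, and variables do not carry over. Pictures are saved under pics/ and viewed, at most 14 in all, crops included, and the job is handed in when it is done.

Besides the shell and the picture viewer there is one more tool, called after "Emit:" as name([rows], argument=value, ...), one row to a line, values as JSON. move_arm: Moves the arm, as the interface text tells. Shifts and turns lie within -1 to 1; 1 stands for 0.1 m of shift or pi rad of turn. Its arguments: {"type":"object","properties":{"motion":{"type":"array"},"fingers":{"type":"number"},"newtons":{"type":"number"}},"required":["motion"]}

```bash
mkdir -p pics; ls
python3 - <<'E'
from cell import robot
import cv2,numpy as np
for n in("scene","top"):
    c=robot.read_camera(n); cv2.imwrite(f"pics/{n}0.png",c["image"][:,:,::-1])
    print(n,c["vfov"],c["cx"],c["cy"],[k for k in c],"\n",np.round(c["extrinsics"],4),(c["range_z"]>0).mean())
print(robot.observe())
E
```

```text
pics
scene 49.889418163310594 322.0395976610004 227.98453786681847 ['image', 'range_z', 'vfov', 'cx', 'cy', 'extrinsics'] 
 [[-0.09   -0.5975  0.7968  1.3486]
 [ 0.9959 -0.0433  0.08    0.1009]
 [-0.0133  0.8007  0.5989  0.6485]
 [ 0.      0.      0.      1.    ]] 0.9958723958333333
top 44.040537979664 326.46629527917554 248.91534768932465 ['image', 'range_z', 'vfov', 'cx', 'cy', 'extrinsics'] 
 [[ 0.0888  0.9739 -0.209   0.2409]
 [-0.996   0.0874 -0.0158  0.    ]
 [ 0.0029  0.2095  0.9778  1.4085]
 [ 0.      0.      0.      1.    ]] 0.9961848958333334
{'time': 0.1, 'qpos': array([ 1.10900312e+00,  3.42697916e-01,  1.52492895e+00, -3.39689703e-06,
        1.27542074e+00, -1.46020604e-01]), 'qvel': array([ 0.00038681, -0.0004433 ,  0.00077526,  0.00050658, -0.00091031,
        0.00057628]), 'joint_efforts': array([ 2.71117111e-03, -4.32008493e+01, -2.44698125e+01,  7.19421892e-02,
        5.27774740e-02, -4.22177254e-05]), 'tool_pos': array([0.16286118, 0.49870756, 0.22608858]), 'tool_rot': array([-3.14015272e+00, -2.08484495e-04,  2.82582089e+00]), 'contact_force': array([ 0.08611471, -0.00369564, -0.23558009]), 'torque': array([0.01015031, 0.04489845, 0.01850005]), 'grip_force': 0.0, 'opening': 0.0915570256318563}
```

View pics/scene0.png

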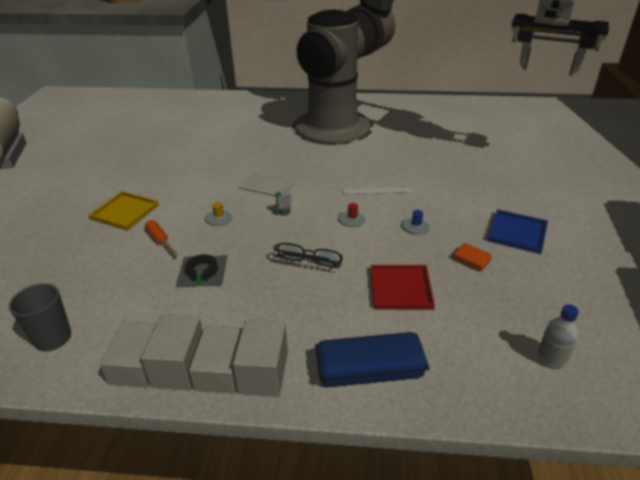

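View pics/top0.png

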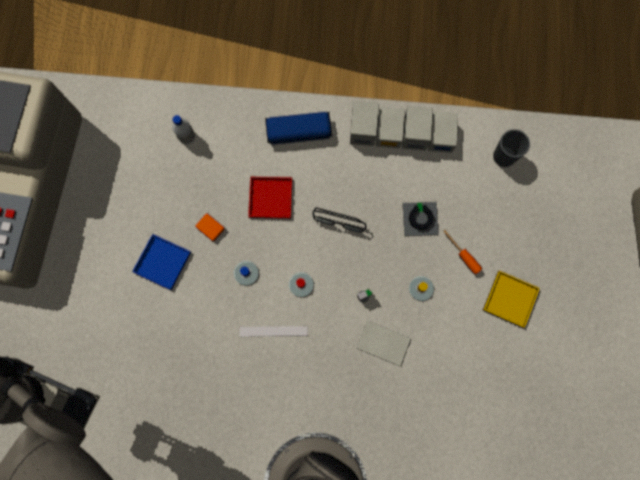

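The two pictures show all the objects. In the top view, the blocks are blue (246,272), red (301,285) and yellow (423,288). The trays are blue (162,262), red (271,198) and yellow (512,299). The adapter is at (366,296), the dock at (421,218) and the spectacles at (341,221). Next I'll measure them from both views.

```bash
cat > h.py <<'E'
from cell import robot
import cv2,numpy as np
from scipy.spatial.transform import Rotation as Rn
def cloud(n):
    c=robot.read_camera(n); im=c["image"]; z=c["range_z"].astype(float)
    f=240/np.tan(np.radians(c["vfov"]/2)); v,u=np.mgrid[:480,:640]
    P=np.stack([(u-c["cx"])/f*z,-(v-c["cy"])/f*z,-z],-1)
    E=c["extrinsics"]; return im,P@E[:3,:3].T+E[:3,3],cv2.cvtColor(im,cv2.COLOR_RGB2HSV)
HUE={"blue":(108,125),"yellow":(19,32),"red":(0,6),"green":(45,85)}
def blobs(im,W,H,col,minpix=6):
    lo,hi=HUE[col]; h,s,v=[H[...,i].astype(int) for i in range(3)]
    m=(h>=lo)&(h<=hi)
    if col=="red": m|=h>=175
    m&=(s>120)&(v>40)
    n,L,st,ce=cv2.connectedComponentsWithStats(m.astype(np.uint8))
    for i in range(1,n):
        if st[i,4]>=minpix:
            p=W[L==i]; yield ce[i],st[i,4],p
E
python3 - <<'E'
from h import *
np.set_printoptions(precision=4,suppress=True)
for n in("scene","top"):
    im,W,H=cloud(n); print(n)
    # bench plane heights
    for u,v in [(300,240),(500,180),(100,160),(350,400),(560,330)]: print(' pt',u,v,W[v,u])
    for c in HUE:
        for ce,a,p in blobs(im,W,H,c):
            q=p[(p[:,0]>.1)&(p[:,0]<.85)&(abs(p[:,1])<.7)]
            if len(q)>4:
                lo,hi=np.percentile(q,[3,97],axis=0); 
                t=q[q[:,2]>hi[2]-.006]
                r=cv2.minAreaRect(q[:,:2].astype(np.float32)*1000)
                print(c,ce,a,"mid",(lo+hi)/2,"ext",hi-lo,"top",np.median(t,0),"rect",np.round(r[0]),np.round(r[1]),round(r[2],1))
E
```

```text
scene
 pt 300 240 [ 0.5325 -0.0264  0.0021]
 pt 500 180 [0.2664 0.4188 0.0004]
 pt 100 160 [ 0.2402 -0.5803  0.0025]
 pt 350 400 [0.8981 0.0923 0.0005]
 pt 560 330 [0.8119 0.39   0.0796]
blue [417.5977 216.8046] 87 mid [0.4712 0.2096 0.0278] ext [0.015  0.0137 0.0254] top [0.4736 0.21   0.038 ] rect [471. 210.] [14. 18.] 87.8
blue [517.6628 230.7895] 1658 mid [0.4787 0.4135 0.0105] ext [0.1126 0.1044 0.0122] top [0.5126 0.4024 0.0143] rect [477. 413.] [101. 108.] 69.6
blue [570.268  312.0719] 153 mid [0.803  0.3982 0.1069] ext [0.0159 0.015  0.0131] top [0.8039 0.3981 0.1121] rect [803. 398.] [18. 19.] 56.7
blue [371.1865 358.2574] 4219 mid [0.8308 0.1207 0.0471] ext [0.0372 0.1383 0.0044] top [0.8349 0.1344 0.0472] rect [829. 120.] [ 44. 154.] 0.5
yellow [529.8462  28.4615] 13 mid [0.1663 0.4392 0.3212] ext [0.0063 0.0117 0.0033] top [0.1673 0.44   0.3211] rect [166. 439.] [12.  6.] 84.9
yellow [123.593  209.9386] 1580 mid [ 0.4626 -0.4233  0.0103] ext [0.1149 0.1132 0.0127] top [ 0.4703 -0.4243  0.0142] rect [ 461. -426.] [115. 107.] 70.6
yellow [217.6797 208.9609] 128 mid [ 0.4701
[... 6205 characters left out ...]
id [ 0.4655 -0.2098  0.0287] ext [0.0178 0.0194 0.0238] top [ 0.4671 -0.2104  0.0373] rect [ 354. -112.] [ 20. 318.] 48.8
red [270.2908 197.3219] 1771 mid [0.6575 0.1716 0.0071] ext [0.0998 0.0993 0.0172] top [0.6484 0.1687 0.0132] rect [470. 122.] [506. 119.] 14.9
red [300.3134 282.5075] 67 mid [0.4498 0.0757 0.0299] ext [0.0185 0.0166 0.0211] top [0.4499 0.077  0.0373] rect [450.  77.] [20. 19.] 4.6
green [419.7561 206.8049] 41 mid [ 0.6666 -0.1951  0.0078] ext [0.0189 0.0144 0.019 ] top [ 0.6649 -0.1873  0.0203] rect [ 666. -195.] [20. 16.] 5.2
green [368.3889 292.5   ] 18 mid [ 0.4377 -0.0835  0.0487] ext [0.01   0.0074 0.0112] top [ 0.4379 -0.0825  0.0512] rect [437. -84.] [11.  7.] 3.5
```

The two views agree to about 4 mm, and the heights match the text: block tops at 37 mm, tray rims at 14 mm. Next I'll measure the adapter and the dock, with enlarged crops.

Run:
```python
from h import *
np.set_printoptions(precision=4,suppress=True)
out=[]
for n,(a,d) in {"scene":((283,204),(202,270)),"top":((366,296),(421,218))}.items():
    im,W,H=cloud(n); h,s,v=[H[...,i].astype(int) for i in range(3)]
    g=(h>=45)&(h<=85)&(s>90)&(v>40)
    near=lambda c,r:np.hypot(W[...,0]-c[0],W[...,1]-c[1])<r
    A=near((.43,-.085),.04); z=W[...,2]
    t=A&(z>.044); p=W[t][:,:2]; r=cv2.minAreaRect((p*1000).astype(np.float32))
    print(n,"bar",len(p),"max z",z[A].max(),"mean",p.mean(0),"rect",r,"green top",W[A&g&(z>.035)].mean(0),"green low",W[A&g&(z<.025)].mean(0))
    l=A&(z>.003)&(z<.02); print("  foot mean",W[l].mean(0))
    D=near((.645,-.2),.07)
    m=D&(z>.013)&(z<.03); p=W[m]; print(" collar",len(p),p.mean(0),cv2.minEnclosingCircle((p[:,:2]*1000).astype(np.float32)))
    m=(D&(v<105)&(s<60)).astype(np.uint8)
    m=cv2.morphologyEx(m,cv2.MORPH_OPEN,np.ones((3,3)))
    k,L,st,ce=cv2.connectedComponentsWithStats(m); i=1+st[1:,4].argmax(); q=W[(L==i)]
    q=q[q[:,2]<.03]; print(" plate",len(q),cv2.minAreaRect((q[:,:2]*1000).astype(np.float32)))
    print(" green floor",W[D&g].mean(0),np.median(W[D&g],0))
    for c in(a,d): out.append(cv2.resize(im[c[1]-30:c[1]+30,c[0]-40:c[0]+40],(400,300),interpolation=cv2.INTER_CUBIC))
I=np.vstack([np.hstack(out[:2]),np.hstack(out[2:])]); cv2.imwrite("pics/crop.png",I[:,:,::-1])
```

```text
scene bar 96 max z 0.05571076237785477 mean [ 0.4383 -0.0729] rect ((437.1286315917969, -73.46095275878906), (18.06770896911621, 30.156959533691406), 37.4845085144043) green top [ 0.4433 -0.0824  0.0541] green low [ 0.4464 -0.0888  0.0121]
  foot mean [ 0.4407 -0.0814  0.0083]
 collar 451 [ 0.6401 -0.1991  0.0192] ((637.9300537109375, -217.9022674560547), 49.48139190673828)
 plate 1400 ((636.65771484375, -200.65444946289062), (100.30997467041016, 88.5315933227539), 7.871296405792236)
 green floor [ 0.6702 -0.1965  0.007 ] [ 0.6704 -0.1969  0.0072]
top bar 80 max z 0.05684756113352085 mean [ 0.4347 -0.074 ] rect ((434.8120422363281, -73.2960205078125), (14.526558876037598, 30.27129364013672), 27.245365142822266) green top [ 0.4376 -0.0835  0.0503] green low [ 0.4441 -0.0915  0.0171]
  foot mean [ 0.4296 -0.0825  0.0066]
 collar 294 [ 0.6372 -0.2001  0.0181] ((635.5062866210938, -217.3236083984375), 48.369232177734375)
 plate 896 ((637.4375610351562, -199.4927520751953), (83.2426986694336, 87.14435577392578), 8.221116065979004)
 green floor [ 0.6666 -0.1965  0.0054] [ 0.6664 -0.1969  0.0048]
```

View pics/crop.png

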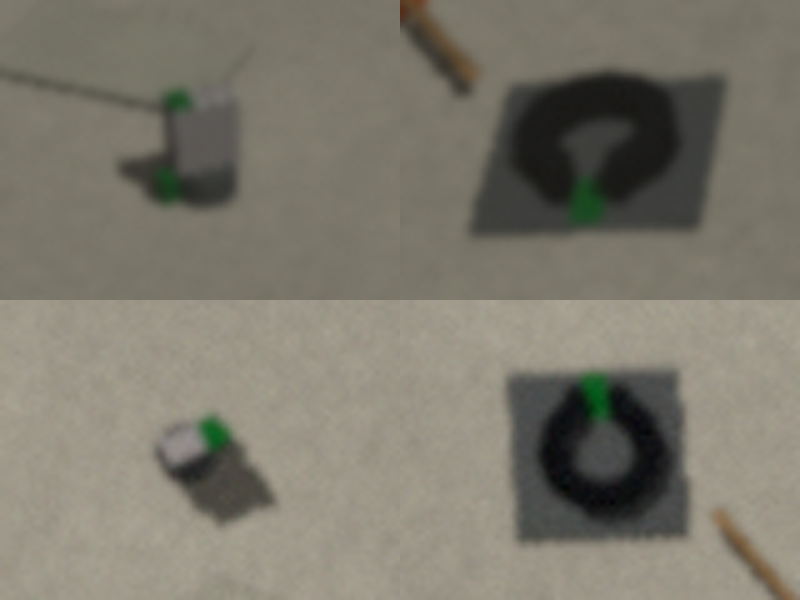

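The crops show the following:
- **Adapter:** the bar centre is near (0.436, -0.0735), 50 mm tall. The green key points to the lower left in the scene view, so its yaw is about -60°.
- **Dock:** the plate centre is near (0.637, -0.200), and the notch points along +x at about +8°.

Now I'll move above the blue lens and turn the tool so its yaw is π.

Emit:
move_arm([
  [-0.5,-0.24,0,0,0,-0.05],
  [-1,-0.47,0,0,0,-0.1],
  [-1,-0.47,0,0,0,-0.1],
  [-1,-0.47,0,0,0,-0.1],
], fingers=0.2, newtons=20)

```text
time: 0.8
tool_pos: [0.2435, 0.4235, 0.2268]
tool_rot: [3.141, -0.0, 3.138]
contact_force: [-0.0, -0.3, -0.8]
opening: 0.0575
grip_force: 0.0
```

Emit:
move_arm([
  [-0.35,-0.35,0.2,0,0,0],
  [-0.75,-0.71,0.4,0,0,0],
  [-0.75,-0.71,0.4,0,0,0],
  [-0.75,-0.71,0.4,0,0,0],
])

```text
time: 1.3
tool_pos: [0.3178, 0.3532, 0.1869]
tool_rot: [3.141, -0.0, 3.14]
contact_force: [-0.6, 0.4, 0.3]
opening: 0.0554
grip_force: 0.0
```

Emit:
move_arm([
  [-0.35,-0.35,0.2,0,0,0],
  [-0.75,-0.71,0.4,0,0,0],
  [-0.75,-0.71,0.4,0,0,0],
  [-0.75,-0.71,0.4,0,0,0],
])

```text
time: 1.8
tool_pos: [0.3926, 0.2825, 0.1472]
tool_rot: [3.141, 0.0, 3.141]
contact_force: [0.7, 0.3, -0.1]
opening: 0.0551
grip_force: 0.0
```

Emit:
move_arm([
  [-0.35,-0.35,0.2,0,0,0],
  [-0.75,-0.71,0.4,0,0,0],
  [-0.75,-0.71,0.4,0,0,0],
  [-0.75,-0.71,0.4,0,0,0],
  [-0.75,-0.71,0.4,0,0,0],
])

```text
time: 2.42
tool_pos: [0.4674, 0.2116, 0.1075]
tool_rot: [3.141, 0.001, -3.141]
contact_force: [-0.3, -0.3, -1.0]
opening: 0.0551
grip_force: 0.0
```

Emit:
move_arm([
  [0,-0.02,0.4,0,0,0],
  [0,-0.02,0.7,0,0,0],
  [0,-0.02,0.85,0,0,0],
  [0,-0.02,0.945,0,0,0],
  [0,-0.02,0.945,0,0,0],
  [0,-0.02,0.945,0,0,0],
])

```text
time: 3.18
tool_pos: [0.4687, 0.2082, 0.0131]
tool_rot: [3.141, 0.002, 3.14]
contact_force: [0.8, 0.4, 0.7]
opening: 0.0549
grip_force: 0.0
```

Emit:
move_arm([
  [0,0,0,0,0,0],
  [0,0,0,0,0,0],
  [0,0,0,0,0,0],
  [0,0,0,0,0,0],
  [0,0,0,0,0,0],
  [0,0,0,0,0,0],
], fingers=-1)

```text
time: 3.92
tool_pos: [0.4683, 0.2081, 0.0124]
tool_rot: [3.141, 0.0, 3.14]
contact_force: [-0.9, 0.0, 1.9]
opening: 0.0214
grip_force: 20.0
```

Emit:
move_arm([
  [0,0,-0.25,0,0,0],
  [0,0,-0.5,0,0,0],
  [-0.03,0.35,-0.5,0,0,0],
  [-0.06,0.7,-0.5,0,0,0],
  [-0.06,1,-0.5,0,0,0],
  [-0.06,1,-0.5,0,0,0],
])

```text
time: 4.68
tool_pos: [0.4739, 0.3095, 0.0619]
tool_rot: [3.141, 0.0, -3.141]
contact_force: [-0.7, -0.2, -1.4]
opening: 0.0219
grip_force: 20.0
```

Emit:
move_arm([
  [0,0.35,0,0,0,0],
  [0,0.7,0,0,0,0],
  [0,1,0,0,0,0],
  [0,1,0,0,0,0],
  [0,1,0,0,0,0],
])

```text
time: 5.3
tool_pos: [0.4743, 0.4066, 0.0618]
tool_rot: [-3.14, -0.001, 3.14]
contact_force: [-0.5, -1.2, 0.4]
opening: 0.0212
grip_force: 20.0
```

Run:
```python
from h import *
np.set_printoptions(precision=4,suppress=True)
s=robot.observe(); print(s["tool_pos"],s["opening"],s["contact_force"])
im,W,H=cloud("scene"); cv2.imwrite("pics/b.png",cv2.resize(im[130:290,400:620],(660,480))[:,:,::-1])
```

```text
[0.4743 0.4066 0.0618] 0.02124903885611305 [-0.4694 -1.1551  0.4199]
```

View pics/b.png

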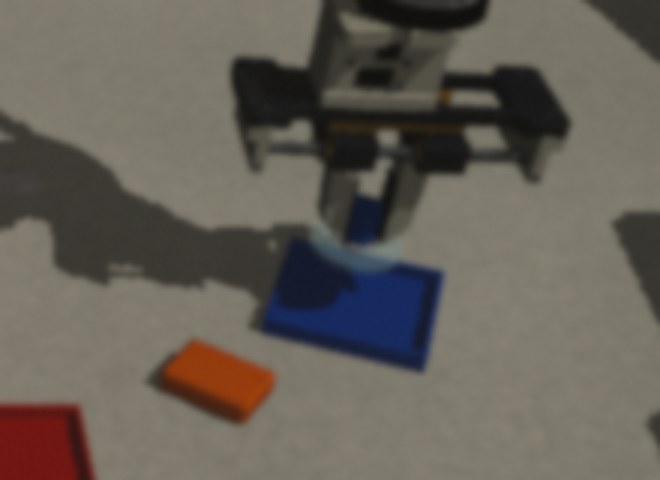

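The lens is held level over the blue tray. I'll lower it, release it and go on to the red lens.

Emit:
move_arm([
  [0,0.06,0.2,0,0,0],
  [0,0.06,0.35,0,0,0],
  [0,0.06,0.42,0,0,0],
  [0,0.06,0.45,0,0,0],
  [0,0.06,0.45,0,0,0],
  [0,0.06,0.45,0,0,0],
])

```text
time: 6.1
tool_pos: [0.4748, 0.4142, 0.0177]
tool_rot: [3.141, 0.001, 3.14]
contact_force: [-1.6, -0.7, -0.9]
opening: 0.0215
grip_force: 20.0
```

Emit:
move_arm([
  [0,0,0,0,0,0],
  [0,0,0,0,0,0],
  [0,0,0,0,0,0],
  [0,0,-0.2,0,0,0],
  [0,0,-0.5,0,0,0],
  [0,0,-0.9,0,0,0],
  [0,-0.5,-0.9,0,0,0],
  [0,-0.84,-0.9,0,0,0],
  [0,-0.84,-0.9,0,0,0],
], fingers=0.2)

```text
time: 7.22
tool_pos: [0.4745, 0.3281, 0.1076]
tool_rot: [-3.141, -0.0, 3.137]
contact_force: [-0.0, 0.7, -0.1]
opening: 0.0551
grip_force: 0.0
```

Emit:
move_arm([
  [0.1,-0.4,0,0,0,0],
  [0.1,-0.84,0,0,0,0],
  [0.1,-0.84,0,0,0,0],
])

```text
time: 7.6
tool_pos: [0.4644, 0.2447, 0.1074]
tool_rot: [-3.141, -0.0, 3.138]
contact_force: [0.5, -0.1, -0.3]
opening: 0.0551
grip_force: 0.0
```

Emit:
move_arm([
  [0.12,-0.4,0,0,0,0],
  [0.12,-0.84,0,0,0,0],
  [0.12,-0.84,0,0,0,0],
])

```text
time: 7.98
tool_pos: [0.4526, 0.1613, 0.1074]
tool_rot: [3.141, 0.0, 3.138]
contact_force: [0.4, 0.3, -0.2]
opening: 0.0551
grip_force: 0.0
```

Emit:
move_arm([
  [0,-0.4,0,0,0,0],
  [0,-0.84,0,0,0,0],
  [0,-0.84,0,0,0,0],
  [0,-0.84,0,0,0,0],
])

```text
time: 8.48
tool_pos: [0.4525, 0.0793, 0.1073]
tool_rot: [3.141, 0.001, 3.14]
contact_force: [-0.7, -0.6, -0.2]
opening: 0.0553
grip_force: 0.0
```

Run:
```python
from h import *
np.set_printoptions(precision=4,suppress=True)
s=robot.observe(); print(s["tool_pos"])
for n in("scene","top"):
    im,W,H=cloud(n); cv2.imwrite(f"pics/r{n}.png",im[:,:,::-1])
    for ce,a,p in blobs(im,W,H,"red"):
        if 20<a<300 : print(n,ce,a,p.mean(0),p.max(0))
im,W,H=cloud("top");print(W[255:270:3,158:168:3].reshape(-1,3))
```

```text
[0.4525 0.0793 0.1073]
scene [352.5203 209.7724] 123 [0.4572 0.0763 0.0297] [0.4642 0.0857 0.041 ]
top [  9.5526 213.2368] 76 [0.5299 0.726  0.1393] [0.5398 0.7367 0.1453]
[[0.4836 0.4157 0.0388]
 [0.49   0.4184 0.0064]
 [0.4892 0.4087 0.0149]
 [0.491  0.4035 0.0081]
 [0.4767 0.415  0.0376]
 [0.4771 0.4075 0.0394]
 [0.4822 0.4081 0.0131]
 [0.4833 0.4016 0.0108]
 [0.4687 0.4123 0.0431]
 [0.4706 0.4075 0.0357]
 [0.4725 0.4028 0.0276]
 [0.4759 0.4005 0.0111]
 [0.4636 0.4149 0.031 ]
 [0.465  0.4092 0.0263]
 [0.4673 0.4052 0.0157]
 [0.469  0.3999 0.0095]
 [0.4596 0.4198 0.0111]
 [0.4595 0.4114 0.0153]
 [0.4606 0.405  0.0128]
 [0.4616 0.3985 0.0106]]
```

View pics/rscene.png

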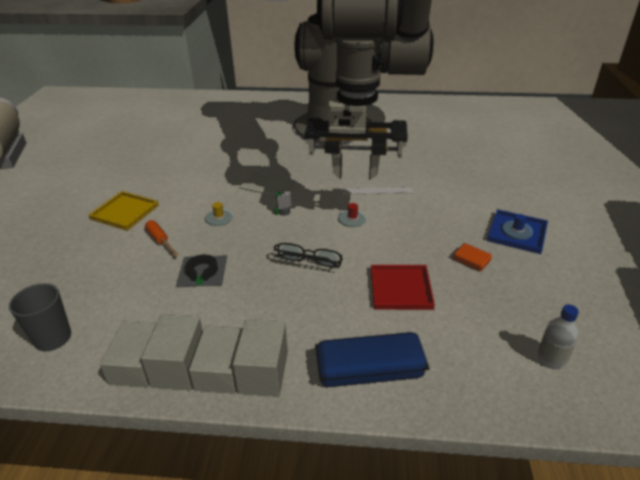

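The blue lens lies flat in its tray at (518,229). The open gripper is above the red block at (352,211). I'll grasp it and carry it to the red tray.

Emit:
move_arm([
  [0,-0.03,0.4,0,0,0],
  [0,-0.03,0.7,0,0,0],
  [0,-0.03,0.85,0,0,0],
  [0,-0.03,0.945,0,0,0],
  [0,-0.03,0.945,0,0,0],
  [0,-0.03,0.945,0,0,0],
])

```text
time: 9.38
tool_pos: [0.4524, 0.0752, 0.0133]
tool_rot: [3.141, 0.001, 3.14]
contact_force: [0.2, -0.1, -0.1]
opening: 0.055
grip_force: 0.0
```

Emit:
move_arm([
  [0,0,0,0,0,0],
  [0,0,0,0,0,0],
  [0,0,0,0,0,0],
  [0,0,0,0,0,0],
  [0,0,0,0,0,0],
  [0,0,-0.3,0,0,0],
  [0,0,-0.7,0,0,0],
  [-0.2,0.4,-0.7,0,0,0],
  [-0.4,0.95,-0.7,0,0,0],
  [-0.7,0.95,-0.7,0,0,0],
  [-1,0.95,-0.7,0,0,0],
  [-1,0.95,-0.7,0,0,0],
], fingers=-1)

```text
time: 10.88
tool_pos: [0.5535, 0.1698, 0.0823]
tool_rot: [3.141, 0.001, 3.14]
contact_force: [-0.1, -0.0, -0.9]
opening: 0.0216
grip_force: 20.0
```

Emit:
move_arm([
  [-0.3,0,0,0,0,0],
  [-0.7,0,0,0,0,0],
  [-1,0,0,0,0,0],
  [-1,0,0,0,0,0],
  [-1,0,0,0,0,0],
])

```text
time: 11.5
tool_pos: [0.6506, 0.1696, 0.0821]
tool_rot: [-3.141, -0.002, 3.14]
contact_force: [0.2, 0.1, 0.0]
opening: 0.0218
grip_force: 20.0
```

Emit:
move_arm([
  [-0.08,0.02,0.3,0,0,0],
  [-0.08,0.02,0.5,0,0,0],
  [-0.08,0.02,0.6,0,0,0],
  [-0.08,0.02,0.65,0,0,0],
  [-0.08,0.02,0.65,0,0,0],
  [-0.08,0.02,0.65,0,0,0],
])

```text
time: 12.25
tool_pos: [0.6606, 0.1717, 0.0186]
tool_rot: [3.141, 0.001, 3.14]
contact_force: [-0.9, 0.1, -0.5]
opening: 0.0212
grip_force: 20.0
```

Emit:
move_arm([
  [0,0,0,0,0,0],
  [0,0,0,0,0,0],
  [0,0,0,0,0,0],
  [0,0,-0.2,0,0,0],
  [0,0,-0.5,0,0,0],
  [0,0,-1,0,0,0],
  [0.4,-0.4,-1,0,0,0],
  [0.74,-0.82,-1,0,0,0],
  [0.74,-0.82,-1,0,0,0],
], fingers=0.2)

```text
time: 13.38
tool_pos: [0.584, 0.0876, 0.1193]
tool_rot: [-3.141, -0.001, 3.137]
contact_force: [0.7, 0.6, 0.5]
opening: 0.0552
grip_force: 0.0
```

Emit:
move_arm([
  [0.4,-0.4,0,0,0,0],
  [0.74,-0.82,0,0,0,0],
  [0.74,-0.82,0,0,0,0],
])

```text
time: 13.75
tool_pos: [0.5112, 0.0063, 0.1189]
tool_rot: [-3.141, 0.001, 3.137]
contact_force: [0.4, 0.7, -0.7]
opening: 0.0551
grip_force: 0.0
```

Emit:
move_arm([
  [0.4,-0.4,0,0,0,0.05],
  [0.74,-0.8,0,0,0,0.1],
  [0.74,-0.8,0,0,0,0.15],
  [0.74,-0.8,0,0,0,0.2],
  [0.74,-0.8,0,0,0,0.25],
  [0.74,-0.8,0,0,0,0.3],
  [0.74,-0.8,0,0,0,0.33],
  [0.74,-0.8,0,0,0,0.33],
])

```text
time: 14.75
tool_pos: [0.4394, -0.0717, 0.1185]
tool_rot: [3.14, 0.002, 2.105]
contact_force: [0.9, -0.2, -0.1]
opening: 0.055
grip_force: 0.0
```

Run:
```python
from h import *
im,W,H=cloud("scene"); cv2.imwrite("pics/a.png",cv2.resize(im[100:310,230:450],(660,630*600//660),interpolation=cv2.INTER_CUBIC)[:,:,::-1])
```

```text
(no output)
```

View pics/a.png

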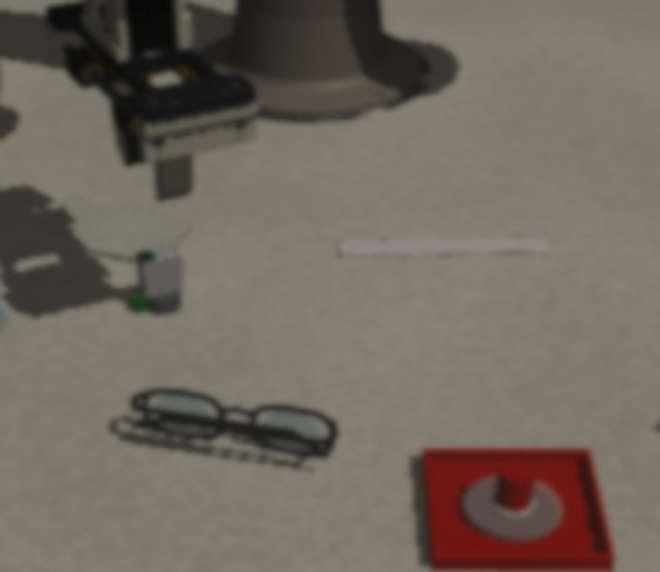

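The red lens lies in its tray, and the finger pads line up with the adapter's bar at (160,270). I'll grasp the adapter and lift it.

Emit:
move_arm([
  [0,-0.04,0.4,0,0,0],
  [0,-0.04,0.7,0,0,0],
  [0,-0.04,0.9,0,0,0],
  [0,-0.04,0.985,0,0,0],
  [0,-0.04,0.985,0,0,0],
  [0,-0.04,0.985,0,0,0],
])

```text
time: 15.55
tool_pos: [0.435, -0.0742, 0.0199]
tool_rot: [3.14, 0.001, 2.104]
contact_force: [0.7, -0.2, 0.3]
opening: 0.0554
grip_force: 0.0
```

Emit:
move_arm([
  [0,0,0,0,0,0],
  [0,0,0,0,0,0],
  [0,0,0,0,0,0],
  [0,0,0,0,0,0],
  [0,0,0,0,0,0],
  [0,0,0,0,0,0],
  [0,0,0,0,0,0],
], fingers=-1, newtons=25)

```text
time: 16.42
tool_pos: [0.4343, -0.074, 0.0192]
tool_rot: [3.142, -0.0, 2.103]
contact_force: [-0.3, 0.1, 0.9]
opening: 0.014
grip_force: 25.0
```

Emit:
move_arm([
  [0,0,-0.3,0,0,0],
  [0,0,-0.7,0,0,0],
  [-0.2,0.1,-0.8,0,0,-0.05],
  [-0.45,0.25,-0.8,0,0,-0.1],
  [-0.7,0.37,-0.8,0,0,-0.15],
  [-0.7,0.37,-0.8,0,0,-0.2],
  [-0.7,0.37,-0.8,0,0,-0.25],
  [-0.7,0.37,-0.8,0,0,-0.3],
  [-0.7,0.37,-0.8,0,0,-0.35],
  [-0.7,0.37,-0.8,0,0,-0.375],
  [-0.7,0.37,-0.8,0,0,-0.375],
])

```text
time: 17.8
tool_pos: [0.5014, -0.1155, 0.099]
tool_rot: [3.141, -0.0, -3.003]
contact_force: [-0.0, 0.6, -1.0]
opening: 0.0139
grip_force: 25.0
```

Emit:
move_arm([
  [-0.3,-0.25,0,0,0,0],
  [-0.61,-0.51,0,0,0,0],
  [-0.61,-0.51,0,0,0,0],
  [-0.61,-0.51,0,0,0,0],
])

```text
time: 18.3
tool_pos: [0.5682, -0.1571, 0.0985]
tool_rot: [3.14, -0.002, -3.003]
contact_force: [-0.3, 0.5, 0.5]
opening: 0.0136
grip_force: 25.0
```

Run:
```python
from h import *
np.set_printoptions(precision=4,suppress=True)
s=robot.observe(); tp=s["tool_pos"]; print(tp,s["tool_rot"],s["opening"])
ims=[]
for n in("scene","top"):
    im,W,H=cloud(n); h,sa,v=[H[...,i].astype(int) for i in range(3)]
    g=(h>=45)&(h<=85)&(sa>90)&(v>30)
    N=np.hypot(W[...,0]-tp[0],W[...,1]-tp[1])<.05
    for a,b in((0,.03),(.07,.105),(.105,.14)):
        q=W[N&g&(W[...,2]>a)&(W[...,2]<b)]
        if len(q): print(n,(a,b),len(q),q.mean(0),q.min(0),q.max(0))
    q=W[N&(W[...,2]>.075)&(W[...,2]<.095)]
    print(n,"foot",len(q),q.min(0),q.max(0)) if len(q) else 0
    vv,uu=np.where(N); c=(int(uu.mean()),int(vv.mean())); print(c)
    ims.append(cv2.resize(im[c[1]-60:c[1]+60,c[0]-40:c[0]+40],(400,600),interpolation=cv2.INTER_CUBIC))
cv2.imwrite("pics/ad.png",np.hstack(ims)[:,:,::-1])
```

```text
[ 0.5682 -0.1571  0.0985] [ 3.1404 -0.0017 -3.003 ] 0.01364584101911171
scene (0.07, 0.105) 33 [ 0.5882 -0.1546  0.0908] [ 0.5785 -0.1616  0.082 ] [ 0.5925 -0.1495  0.0986]
scene (0.105, 0.14) 8 [ 0.5801 -0.1556  0.1324] [ 0.5765 -0.1608  0.1316] [ 0.5823 -0.1516  0.1333]
scene foot 89 [ 0.5634 -0.1702  0.0815] [ 0.593  -0.1431  0.0948]
(213, 149)
(429, 197)
```

View pics/ad.png

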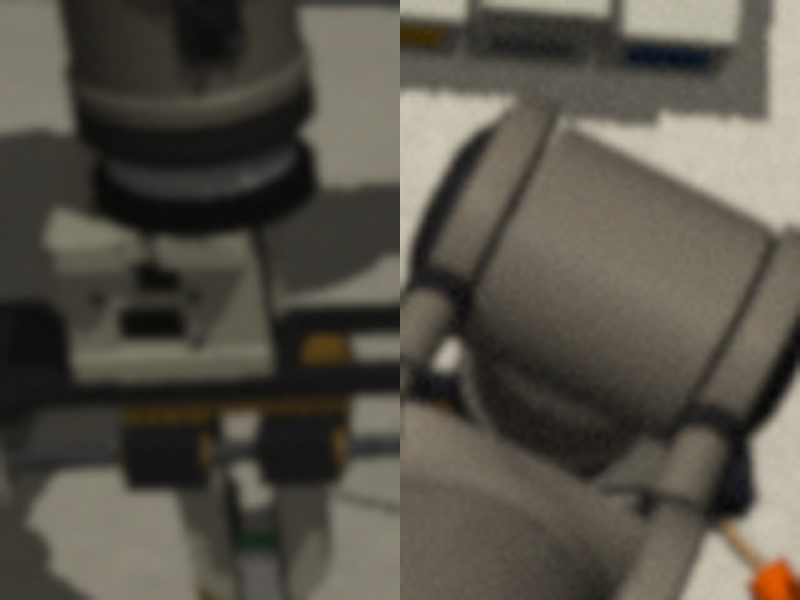

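The adapter is held upright with its key toward +x. The arm hides it in the top view, but the scene view shows its green mark at (255,540) in the crop. Next I'll refine the dock's centre and yaw from the plate corners already seen in the earlier crops.

Run:
```python
from h import *
np.set_printoptions(precision=4,suppress=True)
C={"scene":[(176,287.2),(221.4,285.8),(227.4,255),(184,257)],"top":[(438.6,235.4),(404.8,236.6),(402.4,203),(436.6,202)]}
for n in C:
    c=robot.read_camera(n);E=c["extrinsics"];f=240/np.tan(np.radians(c["vfov"]/2));P=[]
    for u,v in C[n]:
        u-=.4;v-=.4
        d=E[:3,:3]@np.array([(u-c["cx"])/f,-(v-c["cy"])/f,-1]);P.append((E[:3,3]+d*(.004-E[2,3])/d[2])[:2])
    P=np.array(P);print(n,P.mean(0),[round(float(np.hypot(*(P[i]-P[i-1]))),4) for i in range(4)],
      [round(float(np.degrees(np.arctan2(*(P[i]-P[i-1])[::-1]))),1) for i in range(4)])
    if n=="scene": cv2.imwrite("pics/d2.png",cv2.resize(c["image"][190:300,150:270],(720,600*660//720*720//660),interpolation=cv2.INTER_CUBIC)[:,:,::-1])
```

```text
scene [ 0.6405 -0.1994] [0.0856, 0.0824, 0.0877, 0.0843] [7.7, 96.9, -173.5, -81.6]
top [ 0.6369 -0.1992] [0.0846, 0.0824, 0.0851, 0.0844] [-173.8, 97.2, 7.5, -83.1]
```

Emit:
move_arm([
  [-0.3,-0.25,0,0,0,0.004],
  [-0.64,-0.52,0.1,0,0,0.004],
  [-0.64,-0.52,0.3,0,0,0.004],
  [-0.64,-0.52,0.5,0,0,0.004],
  [-0.64,-0.52,0.53,0,0,0.004],
  [-0.64,-0.52,0.53,0,0,0.004],
])

```text
time: 19.25
tool_pos: [0.6399, -0.2, 0.0468]
tool_rot: [-3.141, 0.0, -3.014]
contact_force: [-0.9, 0.5, -0.1]
opening: 0.0137
grip_force: 25.0
```

Run:
```python
from h import *
im,W,H=cloud("scene")
cv2.imwrite("pics/d3.png",cv2.resize(im[220:300,150:250],(750,600),interpolation=cv2.INTER_CUBIC)[:,:,::-1])
```

```text
(no output)
```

View pics/d3.png

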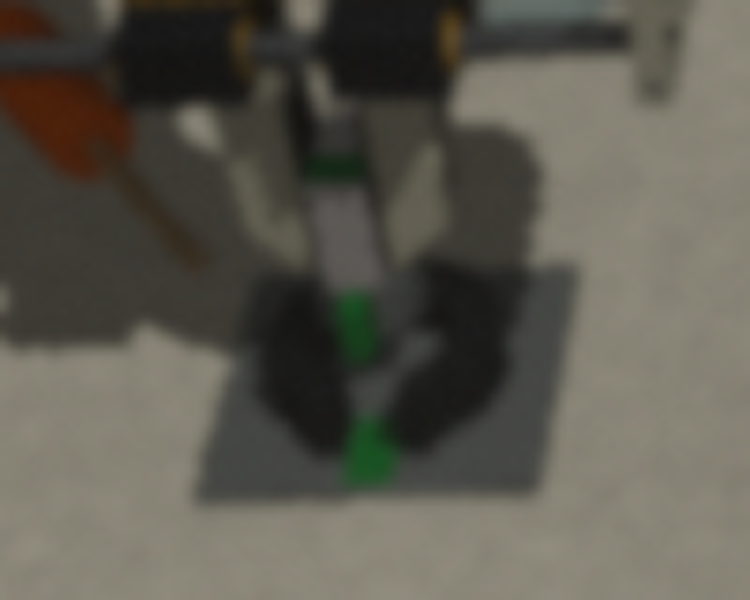

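The key points straight at the green notch (key at 355,325, notch at 370,455). I'll lower it gently.

Emit:
move_arm([
  [0.01,0,0.05,0,0,0],
  [0.01,0,0.1,0,0,0],
  [0.01,0,0.13,0,0,0],
  [0.01,0,0.16,0,0,0],
  [0.01,0,0.18,0,0,0],
  [0.01,0,0.2,0,0,0],
  [0.01,0,0.21,0,0,0],
  [0.01,0,0.22,0,0,0],
  [0.01,0,0.22,0,0,0],
])

```text
time: 20.42
tool_pos: [0.6388, -0.2002, 0.0242]
tool_rot: [3.141, 0.0, -3.014]
contact_force: [0.2, -0.3, -1.8]
opening: 0.0137
grip_force: 25.0
```

Emit:
move_arm([
  [0,0,0.005,0,0,0],
  [0,0,0.01,0,0,0],
  [0,0,0.012,0,0,0],
  [0,0,0.012,0,0,0],
])

```text
time: 20.92
tool_pos: [0.6389, -0.2003, 0.0233]
tool_rot: [-3.142, 0.0, -3.014]
contact_force: [-1.1, -0.1, 1.7]
opening: 0.0137
grip_force: 25.0
```

Emit:
move_arm([
  [0,0,0,0,0,0],
  [0,0,0,0,0,0],
  [0,0,0,0,0,0],
  [0,0,0,0,0,0],
  [0,0,-0.2,0,0,0],
  [0,0,-0.5,0,0,0],
  [0,0,-0.85,0,0,0],
  [0,0,-0.85,0,0,0],
], fingers=-0.1)

```text
time: 21.92
tool_pos: [0.6409, -0.2012, 0.1132]
tool_rot: [-3.137, 0.007, -3.014]
contact_force: [-0.6, -0.5, -1.1]
opening: 0.0411
grip_force: 0.0
```

Run:
```python
from h import *
np.set_printoptions(precision=4,suppress=True)
im,W,H=cloud("scene"); g=(H[...,0]>=45)&(H[...,0]<=85)&(H[...,1]>90)&(H[...,2]>30)
N=np.hypot(W[...,0]-.64,W[...,1]+.2)<.06
for a,b in((0,.012),(.012,.03),(.03,.07)):
    q=W[N&g&(W[...,2]>a)&(W[...,2]<b)]
    if len(q): print((a,b),len(q),q.mean(0),q.max(0))
cv2.imwrite("pics/d4.png",cv2.resize(im[220:300,150:250],(750,600),interpolation=cv2.INTER_CUBIC)[:,:,::-1])
```

```text
(0, 0.012) 63 [ 0.6677 -0.1971  0.0075] [ 0.6803 -0.1894  0.0119]
(0.012, 0.03) 22 [ 0.6596 -0.1968  0.0186] [ 0.6621 -0.193   0.0239]
(0.03, 0.07) 19 [ 0.6498 -0.1994  0.0564] [ 0.6541 -0.1932  0.0584]
```

View pics/d4.png

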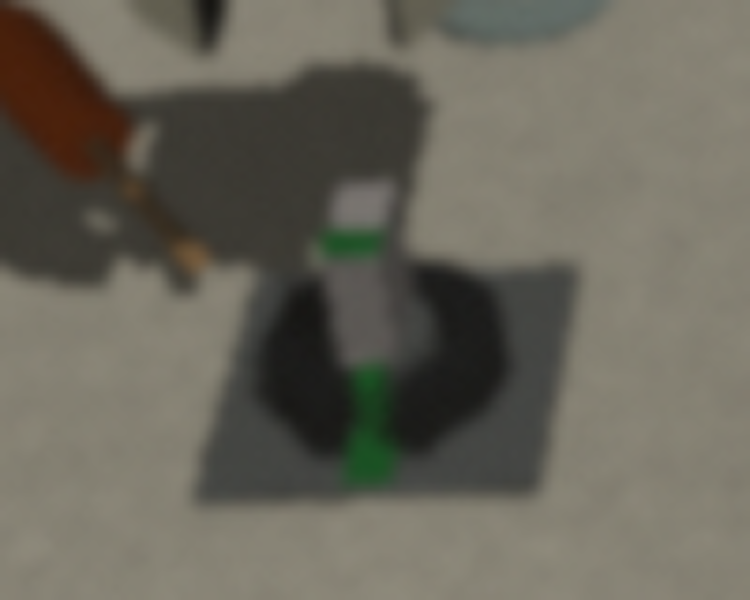

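The adapter is seated in the dock with its key in the notch, and the bar is upright. Next is the yellow lens.

Emit:
move_arm([
  [0.4,0.03,0,0,0,0],
  [0.85,0.06,0,0,0,0],
  [0.85,0.06,0,0,0,0],
  [0.85,0.06,0,0,0,0],
], fingers=0.2, newtons=20)

```text
time: 22.48
tool_pos: [0.5542, -0.2053, 0.1081]
tool_rot: [-3.141, 0.001, -3.015]
contact_force: [0.3, 0.1, 0.7]
opening: 0.0552
grip_force: 0.0
```

Emit:
move_arm([
  [0.4,0.03,0,0,0,0.02],
  [0.85,0.06,0,0,0,0.04],
  [0.85,0.06,0,0,0,0.04],
  [0.85,0.06,0,0,0,0.04],
  [0.85,0.06,0,0,0,0.04],
  [0.85,0.06,0,0,0,0.04],
])

```text
time: 23.22
tool_pos: [0.4695, -0.2099, 0.1079]
tool_rot: [-3.142, 0.0, -3.139]
contact_force: [-0.6, 0.1, 0.0]
opening: 0.0552
grip_force: 0.0
```

Now I'll grasp it and carry it to the yellow tray at (0.460, -0.425).

Emit:
move_arm([
  [0,0,0.4,0,0,0],
  [0,0,0.7,0,0,0],
  [0,0,0.85,0,0,0],
  [0,0,0.945,0,0,0],
  [0,0,0.945,0,0,0],
  [0,0,0.945,0,0,0],
])

```text
time: 23.98
tool_pos: [0.4692, -0.2102, 0.0143]
tool_rot: [-3.141, 0.001, -3.14]
contact_force: [-0.1, -0.1, 0.1]
opening: 0.055
grip_force: 0.0
```

Emit:
move_arm([
  [0,0,0,0,0,0],
  [0,0,0,0,0,0],
  [0,0,0,0,0,0],
  [0,0,0,0,0,0],
  [0,0,0,0,0,0],
  [0,0,-0.3,0,0,0],
  [0,0,-0.6,0,0,0],
  [0.03,-0.35,-0.6,0,0,0],
  [0.06,-0.7,-0.6,0,0,0],
  [0.09,-1,-0.6,0,0,0],
  [0.09,-1,-0.6,0,0,0],
], fingers=-1)

```text
time: 25.35
tool_pos: [0.4594, -0.3117, 0.0733]
tool_rot: [-3.141, 0.0, 3.141]
contact_force: [-0.3, 0.4, -1.3]
opening: 0.0212
grip_force: 20.0
```

Emit:
move_arm([
  [0,-0.35,0,0,0,0],
  [0,-0.7,0,0,0,0],
  [0,-1,0,0,0,0],
  [0,-1,0,0,0,0],
  [0,-1,0,0,0,0],
])

```text
time: 25.98
tool_pos: [0.4598, -0.4083, 0.073]
tool_rot: [3.14, -0.001, -3.14]
contact_force: [0.7, 0.3, 0.1]
opening: 0.0215
grip_force: 20.0
```

Emit:
move_arm([
  [0,-0.15,0.2,0,0,0],
  [0,-0.15,0.4,0,0,0],
  [0,-0.15,0.5,0,0,0],
  [0,-0.15,0.545,0,0,0],
  [0,-0.15,0.55,0,0,0],
  [0,-0.15,0.55,0,0,0],
])

```text
time: 26.72
tool_pos: [0.4603, -0.425, 0.0192]
tool_rot: [-3.141, 0.001, -3.14]
contact_force: [-0.1, -0.3, -0.2]
opening: 0.0215
grip_force: 20.0
```

Emit:
move_arm([
  [0,0,0,0,0,0],
  [0,0,0,0,0,0],
  [0,0,0,0,0,0],
  [0,0,-0.2,0,0,0],
  [0,0,-0.5,0,0,0],
  [0,0,-1,0,0,0],
  [0.6,0.4,-1,0,0,0],
  [0.6,0.4,-1,0,0,0],
  [0.6,0.4,-1,0,0,0],
  [0.6,0.4,-1,0,0,0],
], fingers=0.2)

```text
time: 27.98
tool_pos: [0.4009, -0.3861, 0.1187]
tool_rot: [-3.14, 0.001, -3.14]
contact_force: [-1.0, -0.1, 0.0]
opening: 0.0548
grip_force: 0.0
```

Run:
```python
from h import *
im,W,H=cloud("scene"); cv2.imwrite("pics/end.png",im[:,:,::-1])
for c in("blue","yellow","red"):
    for ce,a,p in blobs(im,W,H,c,20):
        if .3<p[:,0].mean()<.75: print(c,ce,a,np.round(p.mean(0),3),np.round(p.max(0),3))
```

```text
blue [517.94952681 230.88249211] 1268 [0.485 0.412 0.014] [1.349 0.478 0.649]
yellow [148.88235294 106.70588235] 51 [ 0.39  -0.348  0.219] [ 0.421 -0.322  0.23 ]
yellow [105.39285714 115.53571429] 28 [ 0.421 -0.429  0.211] [ 0.425 -0.414  0.215]
yellow [123.51239669 209.90984222] 1331 [ 0.47  -0.42   0.014] [1.349 0.101 0.649]
yellow [218.23809524 446.66666667] 21 [ 0.564 -0.29  -0.748] [ 0.579 -0.282 -0.741]
yellow [364.   452.45] 20 [ 0.547  0.13  -0.748] [ 0.562  0.142 -0.74 ]
red [401.34611697 286.6936721 ] 2086 [0.666 0.172 0.013] [1.349 0.226 0.649]
```

View pics/end.png

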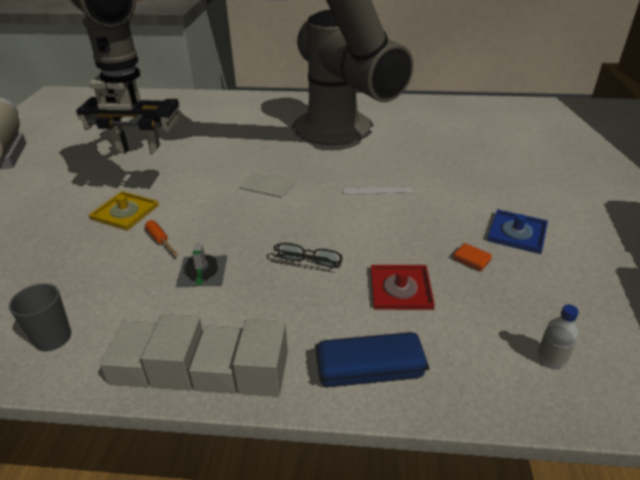

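The picture shows every lens flat in its own tray: yellow (124,209), red (401,286) and blue (518,229). The adapter is upright in the dock at (199,265), the spectacles haven't moved, and the arm is clear of everything.

```bash
python3 -c "
from cell import robot; print(robot.hand_in())"
```

```text
the job is handed in; nothing more can be done
None
```

The job is handed in at about 28 s of the 109 s allowed: all three lenses lie flat in their matching trays, the adapter sits home in its dock with the key in the notch, and the spectacles were left where they stood.

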